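# Turn the comb frame over on its uncapping stand

## Robot

A 7-joint arm with a two-finger parallel gripper is mounted at the origin on the work surface. World frame = base frame: x ahead of the robot, y to its left, z up, the work surface at z = 0. Lengths are in m, angles in rad, forces in N, time in s.
With the tool pointing down it reaches from about 0.4 to 0.85 m from the base axis. Payload 4.5 kg.
Tool frame: the origin (TCP) lies at the very end of the fingers, on their centre line; the grasp point (between the pads) lies 19 mm behind it; z points along the fingers, y is the line along which they close (so a half turn about z gives the same grasp; the last joint's range is limited). The gripper opens to 88 mm and grips with 3 to 60 N. Pads are 18 mm wide; open, the fingers measure 123 mm over their backs; the gripper's body (75 mm by 187 mm) begins 45 mm behind the grasp point.
Start: joints at [-1.302, 0.689, -0.195, 1.565, 0.157, 0.902, -0.215], TCP at [0.145, 0.608, 0.239] pointing down, gripper open.
Joint ranges: [-3.01, 3.01], [-0.46, 2.08], [-1.47, 1.51], [0.13, 2.56], [-1, 4.14], [0.04, 2.09], [-2.66, 2.66]. Speed limits (rad/s): [2.57, 2.57, 3.14, 3.14, 3.14, 3.14, 3.14].

## Interface

Orientations are given as a unit quaternion [x, y, z, w].
In Python, from plant import r gives the robot as it stands. The module is installed in compiled form; this text tells all that it offers.
- The arm moves only by the tool step_arm, never from a script. Its argument "increments" is a list of rows, each a list of 2 entries, a list of its own where there are three numbers: the shift along the world's x, y, z in cm, then the turn, a rotation vector about the world's x, y, z in degrees. A call has exactly 10 rows; each row shifts and turns the commanded pose from where the row before left it; what a row does not reach is not made up. A row lasts 1/10 s, in which the tool goes at most 50 mm and 8.59 degrees, less where a joint would pass 70% of its speed; a pose out of reach is approached as far as the arm can. A call is refused whole if a number of a shift passes 5 or a number of a turn 8.59, either way. A call with a gripper value outside its range is refused whole. "fingers" is the opening, from 0 (shut) to 1 (fully open), set as the call begins (left out, the last holds). The fingers move at their own pace and stop on an object; "grip_force" is the grip in N (left out, the last holds). Time passes only in rows, so rows that do not move let the fingers close, or fill a call up. It gives the time, the measured TCP pose, the force, the opening and the grip force at its end, in the units of the state.
- r.get_state(): the state, without advancing time (a new reading comes with each control period).
- r.snapshot(name): name is "scene" or "top" or "wrist"; returns (picture, depth): 420x560x3 uint8, red, green, blue; 420x560 float32, m along the optical axis (not along the pixel's ray), 0 where there is no reading.
- r.calibration(name): a dict with "fov_y" (degrees; the focal length in pixels is half the picture's height over the tangent of half this angle, whatever the lens; pixels are square), "cx", "cy" (the principal point, pixels), "k1" (the pictures are not rectified: a ray, as slopes to the right and down, at radius r is drawn at 1 + k1 r^2 times it, then the intrinsics apply), "R" (3x3) and "t" (3): a world point X has camera coordinates R X + t. Camera axes: x right, y down, z forward; pixel columns grow to the right and rows downward; lengths in m; the calibration is good to about 2 mm. A picture is of the moment at which its call begins: read the wrist's pose just before it. calibration takes no time and is no camera call; for the wrist camera it gives the pose at the moment of the call.
- r.finish_job(): hands the job in; it is judged then, once.
The state is a dict: "clock": time; "q": joint angles; "qd": joint speeds; "joint_torque": joint torques, N m; "tool_pos": TCP position; "eef_rot": TCP orientation; "contact_force": force on the tool from outside, world axes, zero at the start; "moment": the same for the moment, N m; "opening": opening from 0.0 (shut) to 1.0 (fully open); "finger_force": force on a finger pad.
Only numpy, scipy, OpenCV 4.12 (cv2) and the standard library are available. Lean on these libraries where they do the work, as an engineer would, in place of code of your own. Each camera call takes 0.05 s, during which the arm holds its last target. There are 200 camera calls.

## Task

The comb frame leans on the far rest of its uncapping stand: push its top so that it tips over, foot staying in the trough, and leans on the near rest, the one closest to the robot. Then push the freed far rest down away from the frame until it lies flat in the tray, so that the comb's other face is clear for the fork. Only push: do not take the frame or the rest between the fingers, do not lift the frame, and leave the fork, the jar and the bowl where they are.

Things in the scene. Friction and masses are not known exactly. Their poses are not given: they have to be found in the camera images.
- stand: Steel uncapping stand, fixed: tray 360 x 300 mm (x -200 to +160, y +-150 mm of its origin), floor 4 mm thick, rim 14 mm high. Origin on the table surface under the middle of the trough that holds the frame's foot; x points level across the trough from near to far rest, y along it, z up. Trough 34 mm wide between 5 mm ridges with tops 20 mm above the table, its ends closed.
- near_rest_bar (a point): Middle of the near rest's crossbar: a fixed round steel bar 10 mm thick, 250 mm long along the stand's y axis, centre at stand x = -53 mm, 94 mm above the table, on a leg at each end.
- frame: Loose wooden hive frame full of comb, 25 mm thick (x), 217 mm wide (y), 159 mm high (z), 0.4 to 0.75 kg; top bar 240 mm long. Origin: centre of underside. At the start it leans 25 degrees on the far rest, top about 150 mm above the table, towards stand +x; tipped over it leans as much the other way. Upright it stays standing; about 9 degrees past that it falls over by itself.
- frame_top (a point): Centre of the upper face of the frame's top bar, 159 mm along the frame's z axis from its origin.
- frame_foot (a point): Centre of the underside of the frame (the frame's origin).
- far_rest (a joint): Angle of the far rest (rad): 0 = up, as at the start (legs 9 degrees from upright, leaning away from the trough); grows as it folds away; 1.4 = stop, flat just over the tray floor. Stiff friction hinge, stays where left, 6 to 8 N at the crossbar turn it. Hinge line along stand y at x = +40 mm, 12 mm above the table; crossbar centre 83 mm from it (flat: at x = +123 mm).
- far_rest_bar (a point): Middle of the far rest's crossbar on its centre line (round bar 10 mm thick, 250 mm long along stand y, a leg at each end; at the start at stand x = +53 mm, 94 mm above the table). Moves with the rest; axes those of the stand while the rest is up.
- fork: Uncapping fork with a yellow handle and a comb of steel tines, 200 mm long, 58 mm wide, 21 mm high, lying on the near side of the tray. Origin at its underside, near the middle. Leave alone.
- jar: Closed honey jar, 72 mm in diameter, 95 mm high, standing beside the tray. Origin at the centre of its underside. Leave alone.
- bowl: White open bowl, 100 mm across, 50 mm high, standing beside the tray. Origin at the centre of its underside. Leave alone.
Not all that is in view belongs to the job. Several things have the shape of the frame; the one meant has the colours described above.

How it is judged:
On the way, in this order (a step that is already met when the one before it is completed fails the run):
1. the frame leans on the near rest, its foot in the trough (x of frame_top in the frame of stand between -0.09 and -0.045 m and height (world z) of frame_top above 0.12 m and x of frame_foot in the frame of stand between -0.02 and 0.02 m and height (world z) of frame_foot below 0.025 m and angular speed of frame below 0.5 rad/s), for 0.2 s.
2. the far rest is folded down flat (value of joint far_rest above 1.15 rad), for 0.2 s.
At the end, for the whole second after the job is handed in: Frame at rest, leaning on the near rest (middle of its top 45 to 90 mm to the near side of the trough's middle, over 120 mm high), foot in the trough (within 20 mm of its middle, below 25 mm); far rest folded past 1.15 of 1.4 rad (x of frame_top in the frame of stand between -0.09 and -0.045 m and height (world z) of frame_top above 0.12 m and x of frame_foot in the frame of stand between -0.02 and 0.02 m and height (world z) of frame_foot below 0.025 m and value of joint far_rest above 1.15 rad and linear speed of frame below 0.02 m/s and angular speed of frame below 0.1 rad/s); the robot touches nothing.
It fails at once if the frame is lifted out of the trough (underside centre over 35 mm above the table) (height (world z) of frame_foot above 0.035 m).
It fails at once if the frame falls flat (top below 100 mm) (height (world z) of frame_top below 0.1 m).
It fails at once if the frame is taken between the fingers (x of the grasp point in the frame of frame between -0.012 and 0.012 m and y of the grasp point in the frame of frame between -0.12 and 0.12 m and z of the grasp point in the frame of frame between 0 and 0.157 m).
It fails at once if the far rest's crossbar is taken between the fingers (x of the grasp point in the frame of far_rest_bar between -0.006 and 0.006 m and y of the grasp point in the frame of far_rest_bar between -0.125 and 0.125 m and z of the grasp point in the frame of far_rest_bar between -0.006 and 0.006 m).
It fails at once if the fork, the jar or the bowl is moved by more than 20 mm (distance of any of fork, jar, bowl from where it was at the start of the episode above 0.02 m).
It also fails if it takes over 48 s, if anything falls off the work surface, if the arm or the gripper's body presses on something with over 40 N, if the wrist force passes 120 N, or if a joint passes its speed limit or range.

## Working session

There is one attempt and no reset: what is moved stays moved. The work goes in short steps, Python scripts to look and compute and a tool call to move; the robot and the scene stay as the last step left them, time stands still between calls to the robot, and variables do not carry over. Pictures are saved under pics/ and viewed, at most 10 in all, crops included, and the job is handed in when it is done.

Besides the shell and the picture viewer there is one more tool, called as name(argument=value, ...), one argument or row to a line, values as JSON. step_arm: Moves the arm, as the interface text tells. Its arguments: {"type":"object","properties":{"increments":{"type":"array","items":{"type":"array"}},"fingers":{"type":"number"},"grip_force":{"type":"number"}},"required":["increments"]}

```bash
mkdir -p pics; cat > h.py <<'E'
import numpy as np,cv2
from plant import r
def snap(n,f=None):
    c=r.calibration(n); im,d=r.snapshot(n)
    if f: cv2.imwrite('pics/'+f,im[:,:,::-1])
    return im,d,c
def pts(d,c):
    """world point per pixel"""
    h,w=d.shape; f=h/2/np.tan(np.radians(c['fov_y'])/2)
    K=np.array([[f,0,c['cx']],[0,f,c['cy']],[0,0,1]]); 
    v,u=np.mgrid[:h,:w]; p=np.stack([u,v],-1).reshape(-1,1,2).astype(np.float64)
    x=(p[:,0,0]-c['cx'])/f; y=(p[:,0,1]-c['cy'])/f
    a,b=x.copy(),y.copy()
    for _ in range(15):
        s=1+c['k1']*(a*a+b*b); a=x/s; b=y/s
    z=d.reshape(-1).astype(float); P=np.stack([a*z,b*z,z],-1)
    W=(P-np.array(c['t']))@np.array(c['R']); W[z==0]=np.nan
    return W.reshape(h,w,3)
E
python3 - <<'E'
from h import *
for n in('top','scene'):
    im,d,c=snap(n,n+'0.png'); np.savez(n+'0.npz',im=im,W=pts(d,c)); print(n,c['fov_y'],c['k1'],(d==0).mean(), -np.array(c['R']).T@c['t'])
s=r.get_state();print(s['tool_pos'],s['eef_rot'],s['clock'],s['opening'],s['contact_force'])
E
```

```text
top 43.627191916917084 -0.178845957860837 0.004119897959183673 [0.27264878 0.0621418  1.61358485]
scene 47.87773533397959 -0.04958605033175171 0.004081632653061225 [ 1.33855765 -0.32525366  0.86840462]
[0.14530623 0.60729688 0.23800173] [ 1.17083488e-01  9.93121741e-01 -8.14540425e-04 -4.09582210e-05] 0.1 0.9986575536879655 [-0.18189229  0.02364404  0.37845338]
```

View pics/top0.png

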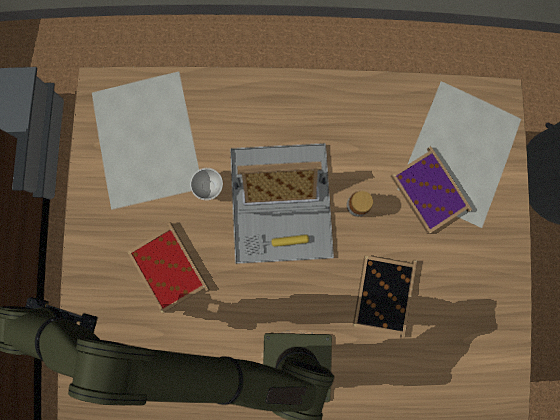

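View pics/scene0.png

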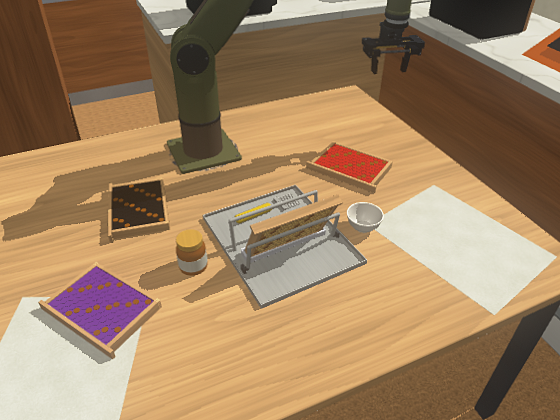

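Candidates with the frame's shape are red (170,268), black (385,293), purple (432,190) and the natural wood/comb frame in the stand (280,185). I choose the last one, since it leans on the far rest. The fork is at (280,242), the jar at (361,203) and the bowl at (207,184).

```bash
cat > m.py <<'E'
from h import *
def clouds(W,im):
    hsv=cv2.cvtColor(im,cv2.COLOR_RGB2HSV); return W.reshape(-1,3),hsv.reshape(-1,3)
E
python3 - <<'E'
from m import *
P={}
for n in('top','scene'):
    z=np.load(n+'0.npz'); W,hsv=clouds(z['W'],z['im']); P[n]=W,hsv
    # tray: grey, low
    m=(hsv[:,1]<60)&(W[:,2]>-.005)&(W[:,2]<.025)&(abs(W[:,0]-.47)<.25)&(abs(W[:,1]-.05)<.2)
    mask=cv2.morphologyEx(m.reshape(420,560).astype(np.uint8),cv2.MORPH_OPEN,np.ones((3,3)))
    k,l,st,ce=cv2.connectedComponentsWithStats(mask)
    keep=np.isin(l.ravel(),[i for i in range(1,k) if st[i,4]>150])
    # exclude bowl: keep comps near
    for i in range(1,k):
        if st[i,4]>150: print(n,st[i],np.nanmedian(W[l.ravel()==i],0).round(3), cv2.minAreaRect(W[l.ravel()==i][:,:2].astype(np.float32)))
    # bars: grey, 0.085<z<.105
    print(n,'table z',np.nanmedian(W[(hsv[:,1]>80)&(abs(W[:,2])<.02)],0)[2])
    m=(hsv[:,1]<70)&(W[:,2]>.08)&(W[:,2]<.106)&(abs(W[:,0]-.47)<.25)&(abs(W[:,1]-.03)<.16)
    q=W[m]; print('bars',len(q)); 
    from scipy.cluster.hierarchy import fclusterdata
    if len(q)>5:
        cl=fclusterdata(q,.02,'distance')
        for i in set(cl):
            p=q[cl==i]
            if len(p)>8: print(len(p),p.min(0).round(3),p.max(0).round(3),np.median(p,0).round(3))
    m=(hsv[:,1]>=70)&(W[:,2]>.1)&(abs(W[:,0]-.5)<.15)&(abs(W[:,1]-.03)<.16)
    q=W[m]; print('frame hi',len(q),q.min(0).round(3),q.max(0).round(3))
    t=q[q[:,2]>.135]; print(len(t),cv2.minAreaRect(t[:,:2].astype(np.float32)))
a=cv2.imread('pics/top0.png')[130:270,200:390]; cv2.imwrite('pics/crop.png',cv2.resize(a,None,fx=4,fy=4,interpolation=2))
E
```

```text
top [ 231  144  103  119 7434] [0.452 0.061 0.004] ((0.5047730207443237, 0.059289172291755676), (0.3643897473812103, 0.30271947383880615), 4.475767135620117)
top table z -0.0008900420135981428
bars 343
16 [0.559 0.178 0.083] [0.569 0.19  0.102] [0.564 0.184 0.096]
302 [ 0.458 -0.073  0.088] [0.485 0.184 0.105] [0.471 0.053 0.097]
24 [ 0.577 -0.064  0.081] [ 0.589 -0.048  0.105] [ 0.583 -0.057  0.095]
frame hi 1433 [ 0.538 -0.05   0.1  ] [0.602 0.185 0.164]
886 ((0.5765788555145264, 0.066026970744133), (0.03653598949313164, 0.23507292568683624), 4.48797607421875)
scene [ 204  186  163  122 8058] [0.575 0.04  0.006] ((0.5026670694351196, 0.059351831674575806), (0.3687223792076111, 0.3038201928138733), 4.747268199920654)
scene table z 0.00056726220653688
bars 744
353 [ 0.457 -0.073  0.08 ] [0.487 0.184 0.103] [0.473 0.052 0.098]
388 [ 0.563 -0.065  0.08 ] [0.59  0.189 0.104] [0.579 0.053 0.098]
frame hi 1544 [ 0.461 -0.053  0.1  ] [0.605 0.189 0.162]
1058 ((0.583267092704773, 0.06691540777683258), (0.028747133910655975, 0.23951981961727142), 4.93134069442749)
```

View pics/crop.png

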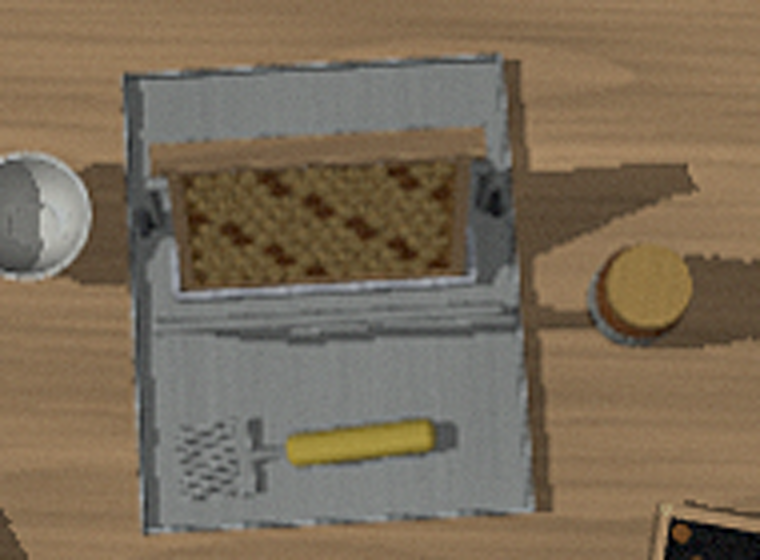

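The crop confirms it: the natural-wood frame leans to the far side (up in the picture). The stand origin is about (0.524, 0.061) with yaw +4.6°. I'll move above a point 115 mm beyond the trough, with the fingers shut and square to the frame.

step_arm(
  increments=[
    [[2.5, -2.7, 0], [0, 0, 0.9]],
    [[2.5, -2.7, 0], [0, 0, 0.9]],
    [[2.5, -2.7, 0], [0, 0, 0.9]],
    [[2.5, -2.7, 0], [0, 0, 0.9]],
    [[2.5, -2.7, 0], [0, 0, 0.9]],
    [[2.5, -2.7, 0], [0, 0, 0.9]],
    [[2.5, -2.7, 0], [0, 0, 0.9]],
    [[2.5, -2.7, 0], [0, 0, 0.9]],
    [[2.5, -2.7, 0], [0, 0, 0.9]],
    [[2.5, -2.7, 0], [0, 0, 0.9]],
  ],
  fingers=0,
)

```text
clock: 1.1
tool_pos: [0.3961, 0.3365, 0.2385]
eef_rot: [0.038, 0.999, -0.0, -0.0]
contact_force: [-0.0, 0.2, -0.2]
opening: 0.116
finger_force: 0.0
```

step_arm(
  increments=[
    [[2.5, -2.7, 0], [0, 0, 0.9]],
    [[2.5, -2.7, 0], [0, 0, 0.9]],
    [[2.5, -2.7, 0], [0, 0, 0.9]],
    [[2.5, -2.7, 0], [0, 0, 0.9]],
    [[2.5, -2.7, 0], [0, 0, 0.9]],
    [[2.5, -2.7, 0], [0, 0, 0.9]],
    [[2.5, -2.7, 0], [0, 0, 0.9]],
    [[2.5, -2.7, 0], [0, 0, 0.9]],
    [[2.5, -2.7, 0], [0, 0, 0.9]],
    [[2.5, -2.7, 0], [0, 0, 0.9]],
  ],
)

```text
clock: 2.1
tool_pos: [0.646, 0.0664, 0.2383]
eef_rot: [-0.04, 0.999, -0.0, -0.0]
contact_force: [2.0, 0.1, -0.7]
opening: 0.003
finger_force: 0.0
```

step_arm(
  increments=[
    [[0, 0, -2], [0, 0, 0]],
    [[0, 0, -2], [0, 0, 0]],
    [[0, 0, -2], [0, 0, 0]],
    [[0, 0, -2], [0, 0, 0]],
    [[0, 0, -2], [0, 0, 0]],
    [[0, 0, -1], [0, 0, 0]],
    [[0, 0, 0], [0, 0, 0]],
    [[-1, -0.1, 0], [0, 0, 0]],
    [[-1, 0, 0], [0, 0, 0]],
    [[0, 0, 0], [0, 0, 0]],
  ],
)

```text
clock: 3.1
tool_pos: [0.6249, 0.067, 0.1298]
eef_rot: [-0.04, 0.999, 0.0, 0.0]
contact_force: [0.2, 0.1, 0.2]
opening: 0.004
finger_force: 0.0
```

```bash
python3 - <<'E'
from h import *
im,d,c=snap('scene'); cv2.imwrite('pics/s1.png',cv2.resize(im[130:320,170:400,::-1],None,fx=3,fy=3,interpolation=2))
E
```

```text
(no output)
```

View pics/s1.png

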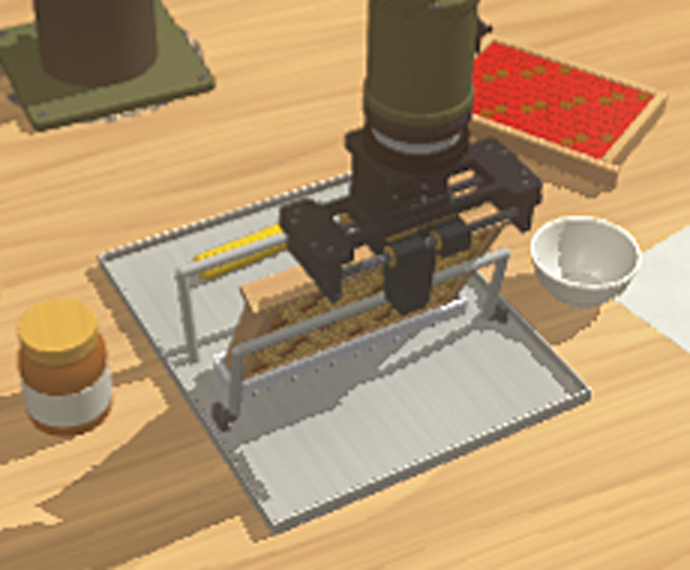

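The fingers sit behind the frame's top, with nothing touched yet. Next I push in stand -x.

step_arm(
  increments=[
    [[-0.8, -0.06, 0], [0, 0, 0]],
    [[-0.8, -0.06, 0], [0, 0, 0]],
    [[-0.8, -0.06, 0], [0, 0, 0]],
    [[-0.8, -0.06, 0], [0, 0, 0]],
    [[-0.8, -0.06, 0], [0, 0, 0]],
    [[-0.8, -0.06, 0], [0, 0, 0]],
    [[-0.8, -0.06, 0], [0, 0, 0]],
    [[-0.8, -0.06, 0], [0, 0, 0]],
    [[-0.8, -0.06, 0], [0, 0, 0]],
    [[0, 0, 0], [0, 0, 0]],
  ],
)

```text
clock: 4.15
tool_pos: [0.5515, 0.0612, 0.1285]
eef_rot: [-0.04, 0.999, -0.0, -0.001]
contact_force: [-0.0, -1.1, 0.3]
opening: 0.001
finger_force: 0.0
```

```bash
python3 - <<'E'
from h import *
im,d,c=snap('scene'); cv2.imwrite('pics/s2.png',cv2.resize(im[130:320,170:400,::-1],None,fx=3,fy=3,interpolation=2))
E
```

```text
(no output)
```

View pics/s2.png

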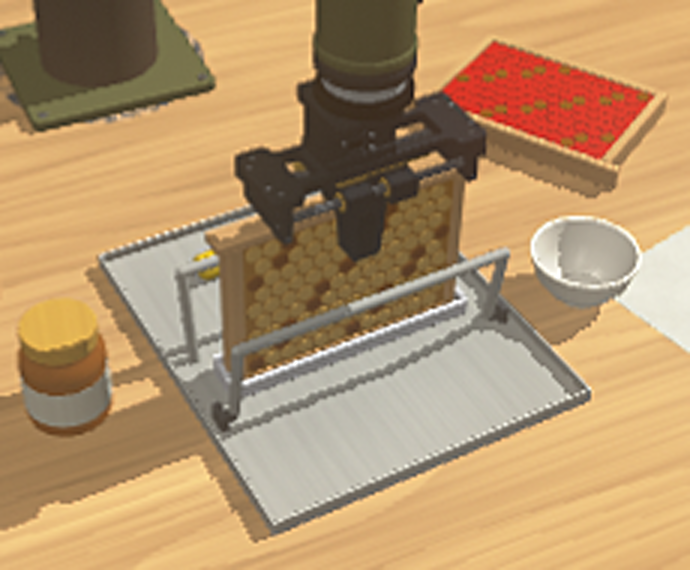

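The frame is nearly upright; I keep pushing past its tipping point.

step_arm(
  increments=[
    [[-0.5, -0.04, 0], [0, 0, 0]],
    [[-0.5, -0.04, 0], [0, 0, 0]],
    [[-0.5, -0.04, 0], [0, 0, 0]],
    [[-0.5, -0.04, 0], [0, 0, 0]],
    [[-0.5, -0.04, 0], [0, 0, 0]],
    [[-0.5, -0.04, 0], [0, 0, 0]],
    [[-0.5, -0.04, 0], [0, 0, 0]],
    [[-0.5, -0.04, 0], [0, 0, 0]],
    [[-0.5, -0.04, 0], [0, 0, 0]],
    [[0, 0, 0], [0, 0, 0]],
  ],
)

```text
clock: 5.2
tool_pos: [0.5073, 0.0577, 0.1287]
eef_rot: [-0.04, 0.999, -0.0, -0.001]
contact_force: [1.3, 0.0, 1.1]
opening: 0.008
finger_force: 0.0
```

```bash
python3 - <<'E'
from h import *
im,d,c=snap('scene'); cv2.imwrite('pics/s3.png',cv2.resize(im[130:320,170:400,::-1],None,fx=3,fy=3,interpolation=2))
E
```

```text
(no output)
```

View pics/s3.png

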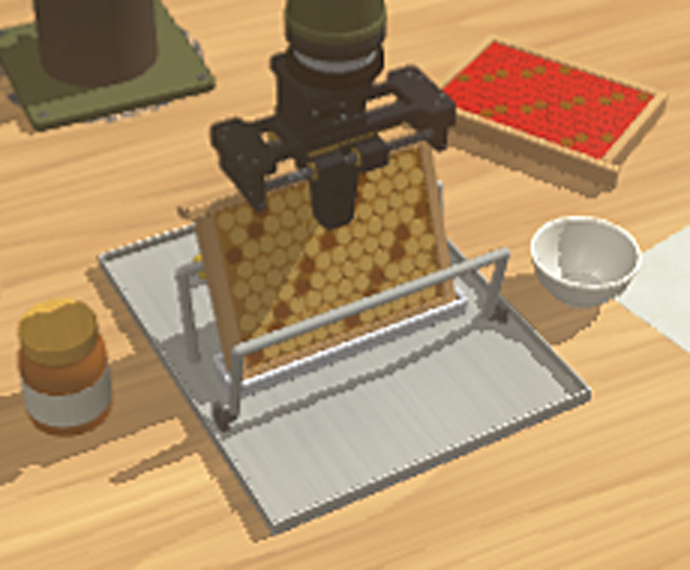

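The frame has passed upright and leans to the near side. I'll follow it a little further, then back off and measure.

step_arm(
  increments=[
    [[-0.4, -0.03, 0], [0, 0, 0]],
    [[-0.4, -0.03, 0], [0, 0, 0]],
    [[-0.4, -0.03, 0], [0, 0, 0]],
    [[0, 0, 0], [0, 0, 0]],
    [[0, 0, 0], [0, 0, 0]],
    [[1, 0.1, 0], [0, 0, 0]],
    [[1, 0.1, 0], [0, 0, 0]],
    [[1, 0.1, 0], [0, 0, 0]],
    [[1, 0.1, 0], [0, 0, 0]],
    [[0, 0, 0], [0, 0, 0]],
  ],
)

```text
clock: 6.25
tool_pos: [0.5383, 0.0613, 0.1287]
eef_rot: [-0.039, 0.999, 0.0, 0.001]
contact_force: [0.9, -0.2, 0.2]
opening: 0.004
finger_force: 0.0
```

```bash
cat > chk.py <<'E'
from m import *
O=np.array([.524,.061,0]);a=np.radians(4.6);X=np.array([np.cos(a),np.sin(a),0]);Y=np.array([-X[1],X[0],0])
def S(W): return np.stack([(W-O)@X,(W-O)@Y,W[...,2]],-1)
def check():
    im,d,c=snap('scene'); W,hsv=clouds(pts(d,c),im); p=S(W)
    # comb/wood points of frame facing far, per height (robot is dark: V<60 excluded)
    m=(hsv[:,1]>=90)&(hsv[:,2]>70)&(abs(p[:,0])<.12)&(abs(p[:,1])<.12)&(abs(p[:,1])>.03)
    for z in np.arange(.03,.18,.02):
        q=p[m&(abs(p[:,2]-z)<.006)]
        if len(q)>5: print('z%.2f'%z,len(q),np.percentile(q[:,0],[10,50,90]).round(3))
    g=(hsv[:,1]<70)&(p[:,0]>.0)&(p[:,0]<.15)&(abs(p[:,1])<.1)&(hsv[:,2]>90)
    q=p[g&(p[:,2]>.012)&(p[:,0]>.03)]; print('rest bar',len(q),np.nanmedian(q,0).round(3) if len(q) else '')
    s=r.get_state(); print('tcp stand',S(np.array(s['tool_pos'])).round(3),np.round(s['contact_force'],1),s['clock'])
    return im
E
python3 -c "
from chk import *
check()"
```

```text
z0.03 237 [0.002 0.006 0.009]
z0.05 221 [-0.008 -0.004 -0.001]
z0.07 291 [-0.017 -0.013 -0.009]
z0.09 285 [-0.026 -0.022 -0.018]
z0.11 243 [-0.035 -0.031 -0.027]
z0.13 166 [-0.044 -0.039 -0.036]
z0.15 166 [-0.068 -0.05  -0.045]
rest bar 387 [ 0.054 -0.009  0.099]
tcp stand [ 0.013 -0.001  0.129] [-0.4 -0.6  0.1] 6.3
```

The frame leans 24.5° on the near rest (its far face runs through x = -0.039 at z = 0.13). Next I lower the fingers between frame and far rest and push the rest outward.

step_arm(
  increments=[
    [[1.0, 0.1, 0], [0, 0, 0]],
    [[0.7, 0.1, 0], [0, 0, 0]],
    [[0, 0, 0], [0, 0, 0]],
    [[0, 0, -1.5], [0, 0, 0]],
    [[0, 0, -1.5], [0, 0, 0]],
    [[0, 0, -1.5], [0, 0, 0]],
    [[0, 0, -1.4], [0, 0, 0]],
    [[0, 0, 0], [0, 0, 0]],
    [[0.6, 0.05, 0], [0, 0, 0]],
    [[0.6, 0.05, 0], [0, 0, 0]],
  ],
)

```text
clock: 7.3
tool_pos: [0.5636, 0.0638, 0.0697]
eef_rot: [-0.04, 0.999, -0.0, -0.002]
contact_force: [-6.4, 0.7, -2.1]
opening: -0.001
finger_force: 3.2
```

step_arm(
  increments=[
    [[0.7, 0.06, -0.1], [0, 0, 0]],
    [[0.7, 0.06, -0.2], [0, 0, 0]],
    [[0.7, 0.06, -0.2], [0, 0, 0]],
    [[0.7, 0.06, -0.3], [0, 0, 0]],
    [[0.7, 0.06, -0.3], [0, 0, 0]],
    [[0.7, 0.06, -0.4], [0, 0, 0]],
    [[0.7, 0.06, -0.4], [0, 0, 0]],
    [[0, 0, 0], [0, 0, 0]],
    [[0, 0, 0], [0, 0, 0]],
    [[-0.5, 0, 0], [0, 0, 0]],
  ],
)

```text
clock: 8.3
tool_pos: [0.6077, 0.0677, 0.05]
eef_rot: [-0.04, 0.999, -0.0, -0.002]
contact_force: [-0.4, -0.9, 0.9]
opening: 0.004
finger_force: 0.0
```

```bash
python3 - <<'E'
from chk import *
im=check(); cv2.imwrite('pics/s4.png',cv2.resize(im[130:320,170:400,::-1],None,fx=3,fy=3,interpolation=2))
E
```

```text
z0.03 131 [-0.     0.005  0.009]
z0.05 115 [-0.008 -0.004 -0.001]
z0.07 113 [-0.017 -0.013 -0.009]
z0.09 143 [-0.028 -0.023 -0.018]
z0.11 164 [-0.036 -0.031 -0.027]
z0.13 189 [-0.044 -0.04   0.103]
z0.15 239 [-0.069 -0.05  -0.045]
rest bar 447 [ 0.102 -0.007  0.074]
tcp stand [0.084 0.    0.051] [-4.   0.5 -3.2] 8.35
```

View pics/s4.png

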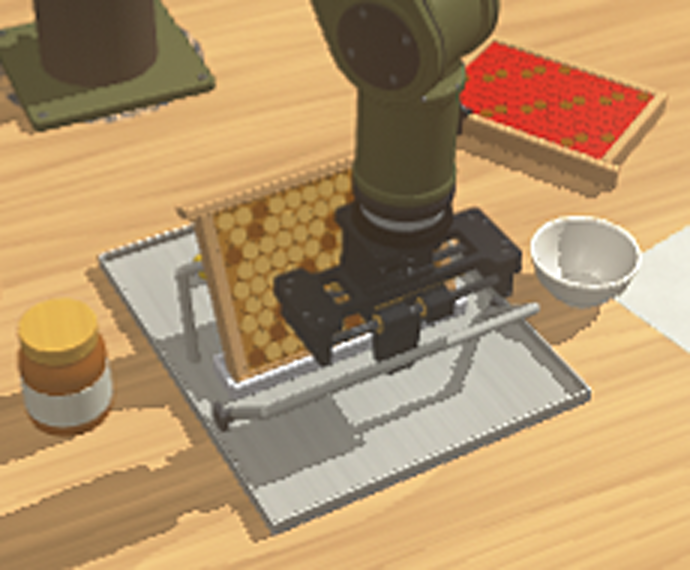

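The rest has folded about halfway: its bar is at (0.10, 0.07) in the stand frame and the frame has not moved. Now I rise, move above the bar and press it down.

step_arm(
  increments=[
    [[-0.6, -0.05, 0], [0, 0, 0]],
    [[0, 0, 1.5], [0, 0, 0]],
    [[0, 0, 1.5], [0, 0, 0]],
    [[0, 0, 1.5], [0, 0, 0]],
    [[0, 0, 1.5], [0, 0, 0]],
    [[1.0, 0.1, 0], [0, 0, 0]],
    [[1.0, 0.1, 0], [0, 0, 0]],
    [[1.0, 0.1, 0], [0, 0, 0]],
    [[0, 0, -1.5], [0, 0, 0]],
    [[0, 0, -1], [0, 0, 0]],
  ],
)

```text
clock: 9.35
tool_pos: [0.6329, 0.0705, 0.0851]
eef_rot: [-0.04, 0.999, -0.0, -0.0]
contact_force: [-0.6, 1.3, 0.3]
opening: 0.005
finger_force: 0.0
```

step_arm(
  increments=[
    [[0.2, 0, -0.8], [0, 0, 0]],
    [[0.3, 0, -0.8], [0, 0, 0]],
    [[0.3, 0.1, -0.8], [0, 0, 0]],
    [[0.2, 0, -0.8], [0, 0, 0]],
    [[0.2, 0, -0.8], [0, 0, 0]],
    [[0.1, 0, -0.8], [0, 0, 0]],
    [[0.1, 0, -0.8], [0, 0, 0]],
    [[0, 0, -0.6], [0, 0, 0]],
    [[0, 0, 0], [0, 0, 0]],
    [[0, 0, 0], [0, 0, 0]],
  ],
)

```text
clock: 10.35
tool_pos: [0.6576, 0.0725, 0.0267]
eef_rot: [-0.039, 0.999, 0.002, 0.01]
contact_force: [13.9, 0.4, 2.0]
opening: 0.007
finger_force: 6.7
```

```bash
python3 - <<'E'
from chk import *
im=check(); cv2.imwrite('pics/s5.png',cv2.resize(im[130:320,170:400,::-1],None,fx=3,fy=3,interpolation=2))
E
```

```text
z0.03 136 [0.001 0.005 0.009]
z0.05 152 [-0.007 -0.004  0.   ]
z0.07 170 [-0.018 -0.013 -0.009]
z0.09 188 [-0.027 -0.022 -0.018]
z0.11 206 [-0.035 -0.031 -0.027]
z0.13 260 [-0.044 -0.039  0.097]
z0.15 286 [-0.068 -0.05  -0.046]
rest bar 340 [ 0.123 -0.026  0.029]
tcp stand [0.134 0.001 0.027] [14.1 -0.8  2.5] 10.4
```

View pics/s5.png

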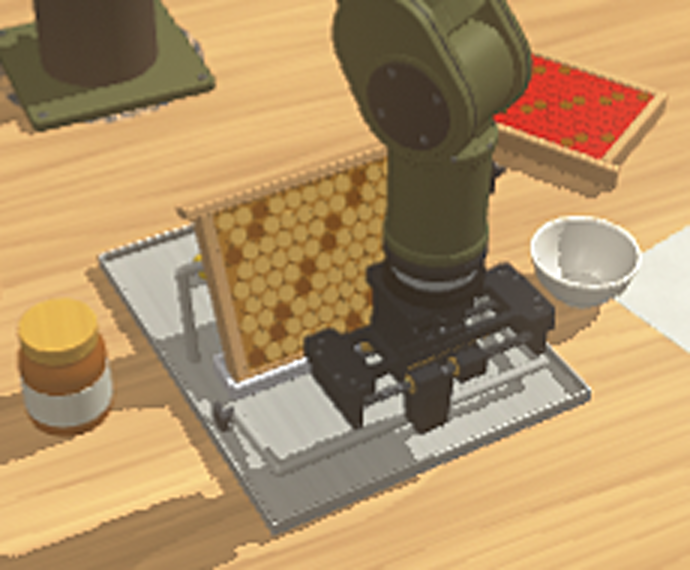

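The tip slid off the bar's far side at the end, with the rest already near flat. I'll move clear, rise, and press once more from straight above.

step_arm(
  increments=[
    [[0.6, 0, 0], [0, 0, 0]],
    [[0.5, 0, 0.3], [0, 0, 0]],
    [[0, 0, 1.5], [0, 0, 0]],
    [[0, 0, 1.5], [0, 0, 0]],
    [[0, 0, 1.5], [0, 0, 0]],
    [[-0.6, 0, 0], [0, 0, 0]],
    [[-0.7, 0, 0], [0, 0, 0]],
    [[0, 0, 0], [0, 0, 0]],
    [[0, 0, 0], [0, 0, 0]],
    [[0, 0, 0], [0, 0, 0]],
  ],
)

```text
clock: 11.4
tool_pos: [0.6451, 0.0716, 0.0713]
eef_rot: [-0.04, 0.999, -0.0, -0.0]
contact_force: [0.5, 0.3, -0.3]
opening: 0.006
finger_force: 0.0
```

```bash
python3 - <<'E'
from chk import *
check()
E
```

```text
z0.03 147 [0.    0.005 0.009]
z0.05 137 [-0.008 -0.004  0.   ]
z0.07 137 [-0.019 -0.013 -0.01 ]
z0.09 164 [-0.027 -0.022 -0.018]
z0.11 165 [-0.036 -0.031 -0.027]
z0.13 203 [-0.044 -0.04  -0.037]
z0.15 307 [-0.069 -0.05  -0.045]
z0.17 13 [0.105 0.108 0.111]
rest bar 461 [ 0.124 -0.012  0.03 ]
tcp stand [0.122 0.001 0.071] [ 0.2  0.6 -0.2] 11.45
```

step_arm(
  increments=[
    [[0, 0, -1.5], [0, 0, 0]],
    [[0, 0, -1.5], [0, 0, 0]],
    [[0, 0, -0.6], [0, 0, 0]],
    [[0, 0, -0.6], [0, 0, 0]],
    [[0, 0, -0.5], [0, 0, 0]],
    [[0, 0, -0.6], [0, 0, 0]],
    [[0, 0, 0], [0, 0, 0]],
    [[0, 0, 0], [0, 0, 0]],
    [[0, 0, 0], [0, 0, 0]],
    [[0, 0, 0], [0, 0, 0]],
  ],
)

```text
clock: 12.45
tool_pos: [0.6453, 0.0718, 0.0188]
eef_rot: [-0.04, 0.999, 0.0, -0.0]
contact_force: [-0.4, -0.5, -0.4]
opening: 0.006
finger_force: 0.0
```

step_arm(
  increments=[
    [[0, 0, 2], [0, 0, 0]],
    [[0, 0, 2.5], [0, 0, 0]],
    [[0, 0, 2.5], [0, 0, 0]],
    [[0, 0, 2.5], [0, 0, 0]],
    [[2, 0, 2.5], [0, 0, 0]],
    [[2, 0, 2.5], [0, 0, 0]],
    [[2, 0, 2.5], [0, 0, 0]],
    [[0, 0, 0], [0, 0, 0]],
    [[0, 0, 0], [0, 0, 0]],
    [[0, 0, 0], [0, 0, 0]],
  ],
)

```text
clock: 13.45
tool_pos: [0.7034, 0.0715, 0.1871]
eef_rot: [-0.04, 0.999, -0.0, -0.002]
contact_force: [0.5, 0.3, -0.3]
opening: 0.007
finger_force: 0.0
```

```bash
python3 - <<'E'
from chk import *
im=check(); cv2.imwrite('pics/s6.png',cv2.resize(im[130:320,170:400,::-1],None,fx=3,fy=3,interpolation=2))
E
```

```text
z0.03 232 [0.001 0.006 0.009]
z0.05 170 [-0.008 -0.003  0.001]
z0.07 164 [-0.018 -0.013 -0.009]
z0.09 161 [-0.027 -0.022 -0.018]
z0.11 158 [-0.035 -0.031 -0.027]
z0.13 248 [-0.044 -0.04  -0.036]
z0.15 352 [-0.069 -0.05  -0.046]
rest bar 316 [ 0.124 -0.005  0.017]
tcp stand [ 0.18  -0.004  0.187] [0.1 0.3 0.5] 13.5
```

View pics/s6.png

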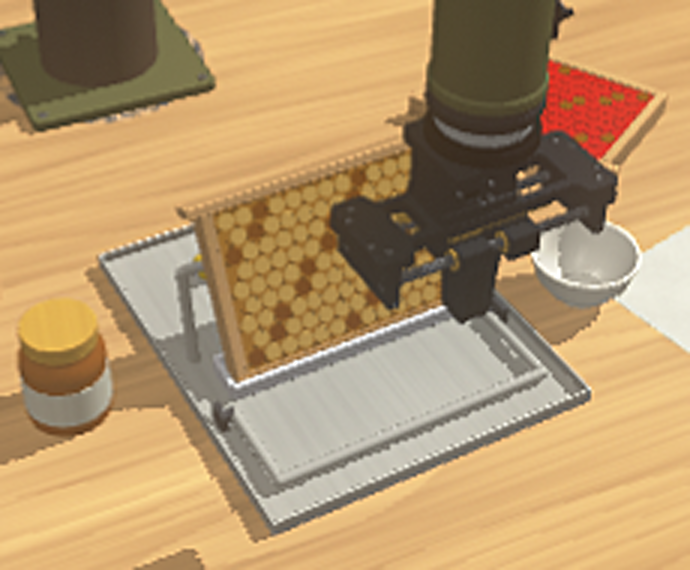

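The rest lies flat, with its bar at (0.124, 0.017) in the stand frame. The frame leans on the near rest, and the gripper is clear of everything.

```bash
python3 -c "
from plant import r
print(r.finish_job())"
```

```text
the job is handed in; nothing more can be done
None
```

The job is handed in: at the last check the frame leaned about 24.5° on the near rest with its foot in the trough, the far rest lay flat in the tray, and the arm touched nothing; no verdict came back.

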